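# Set up the ink-pot photo stand and hold its reflector at the pointer

### The job

Get the photo stand ready for a colour shot: first stand the two capped ink pots upright in the wells that fit them, the wide pot in the wide well and the narrow pot in the narrow well, each right down on its well's floor. Then take the white reflector board by its handle, swing it up until it lies at the same angle as the dark pointer on the scale, and keep it there: it falls if let go, so finish while still holding it steady for the photo. Do not shift the pointer, and leave the bottle, cup, tub and glove box where they stand.

Things in the scene. Friction and masses are not known exactly. Their poses are not given: they have to be found in the camera images.
- pot_large_mid (a point): centre (half-way up) of the wide ink pot: an upright white cylinder with a black cap, 40 mm across, 64 mm tall, about 90 g, loose on the table; z is its upright axis
- pot_small_mid (a point): centre (half-way up) of the narrow ink pot: the same look, 28 mm across, 54 mm tall, about 40 g; z is its upright axis
- well_large (a point): centre of the floor of the wide round well, 46 mm across, 14 mm deep, open at the top, in the aluminium block (200 x 72 mm, top 26 mm above the table) along one side of the grey stand; well floor 12 mm above the table. Axes: x along the hinge, y from the hinge towards the wells, z up
- well_small (a point): centre of the floor of the narrow round well in the same block, 34 mm across, 14 mm deep, floor 12 mm above the table, 100 mm from the wide well's centre along the stand's x; the row of wells runs parallel to the hinge, 86 mm from it. Axes as the stand's
- reflector: hinged white board, 150 mm along the hinge, 174 mm from hinge to free edge, 5 mm thick, 250 g. Origin mid hinge line, 22 mm above the table; x along the hinge, -y to the free edge, z square to its upper face. Starts level, free edge away from the wells; lifting that edge turns it about -x, upper face turning to the wells; travel 0 to 86 degrees. Free hinge: falls back if let go
- handle (a point): middle of the reflector's handle bar: round steel, 12 mm thick, 100 mm long, parallel to the hinge, standing on the upper face near the free edge: 155 mm from the hinge along -y and 45 mm along +z of reflector. Clear all round between its two end posts; the bar may turn in the grip as the board swings
- pointer: dark steel pointer, thin flat bar 175 mm long on a stiff pivot on the reflector's hinge axis, 101 mm along +x from the reflector's origin, outside the upright aluminium arc scale there (radius 117 to 135 mm). Origin on the axis, -y to its tip, x along the hinge. Stands 34 to 63 degrees above level; the board is right when its y axis is parallel to the pointer's y axis
- pointer_tip (a point): tip of the pointer, 175 mm from the hinge axis
- bottle: bystander: amber glass bottle with a black cap, 60 mm across, 165 mm tall; origin at the centre of its underside
- cup: bystander: clear plastic cup, 76 mm across, 90 mm tall; origin at the centre of its underside
- tub: bystander: white lidded tub, 84 mm across, 65 mm tall; origin at the centre of its underside
- glove_box: bystander: cardboard glove box, 230 x 115 x 70 mm, with a dark oval opening on top; origin at the centre of its underside
Things that resemble listed ones, but are neither listed nor needed, are in the scene too. What is shaped like the part that bears pot_large_mid but brown is not meant.

How it is judged (in metres and radians):
On the way, in this order (a step that is already met when the one before it is completed fails the run):
1. both pots stand upright on the floors of their own wells (horizontal distance between pot_large_mid and well_large below 0.007 m and z of pot_large_mid in the frame of well_large below 0.036 m and angle between each of pot_large_mid, pot_small_mid's own z axis and vertical below 0.12 rad and horizontal distance between pot_small_mid and well_small below 0.007 m and z of pot_small_mid in the frame of well_small below 0.031 m), for 0.2 s.
2. the reflector is held at the pointer's angle (angle between the y axis of reflector and the y axis of pointer, either way round below 0.08 rad and angular speed of reflector below 0.1 rad/s and contact force between any of the fingers, the arm and reflector above 0.3 N), for 0.2 s.
At the end, for the whole second after the job is handed in: Each pot stands upright (within 7 degrees) on the floor of its own well (within 4 mm of fully down, within 7 mm of its centre), and the robot, touching the reflector, holds it still (under 0.1 rad/s) within 0.08 rad (4.6 degrees) of the pointer's angle through the last second (all of step 1 and all of step 2); the arm keeps its last pose, push and grip.
It fails at once if the bottle is shifted by more than 30 mm (distance of bottle from where it was at the start of the episode above 0.03 m).
It fails at once if the cup is shifted by more than 30 mm (distance of cup from where it was at the start of the episode above 0.03 m).
It fails at once if the tub is shifted by more than 30 mm (distance of tub from where it was at the start of the episode above 0.03 m).
It fails at once if the glove box is shifted by more than 30 mm (distance of glove_box from where it was at the start of the episode above 0.03 m).
It fails at once if the pointer is shifted (tip moves more than 8 mm) (distance of pointer_tip from where it was at the start of the episode above 0.008 m).
It also fails if it takes over 70 s, if anything falls off the work surface, if the arm or the gripper's body presses on something with over 40 N, if the wrist force passes 120 N, or if a joint passes its speed limit or range.

### The arm

A 6-joint arm with a two-finger parallel gripper is mounted at the origin on the work surface. World frame = base frame: x ahead of the robot, y to its left, z up, the work surface at z = 0. Lengths are in mm, angles in rad, forces in N, time in s.
With the tool pointing down it reaches from about 325 to 775 mm from the base axis. Payload 5.5 kg.
Tool frame: the origin (TCP) lies on the centre line of the jaws, within the pads' length; the fingertips stand 25 mm ahead of it and the grasp point (between the pads) lies 6 mm ahead of it; z points along the fingers, x is the direction in which the jaws open and shut, and the axes are right-handed (so a half turn about z gives the same grasp; the last joint's range is limited). The gripper opens to 88 mm and grips with 3 to 60 N. Pads are 20 mm wide; open, the fingers measure 115 mm over their backs; the gripper's body (75 mm by 178 mm) begins 61 mm behind the grasp point.
Start: joints at [-1.225, 0.091, 1.231, -0, 1.82, -0.057], TCP at [235.199, -551.995, 247.631] pointing down, gripper open.
Joint ranges: [-2.87, 2.87], [-0.86, 2.18], [0.17, 2.46], [-1.51, 4.65], [0.06, 2.69], [-2.65, 2.65]. Speed limits (rad/s): [2.57, 2.57, 3.01, 3.14, 3.14, 3.14].

### API

Orientations are given as a 3x3 rotation matrix whose columns are the frame's x, y, z axes.
In Python, from bench import arm gives the robot as it stands. The module is installed in compiled form; this text tells all that it offers.
- The arm moves only by the tool arm_command, never from a script. Its argument "increments" is a list of rows, each a list of 2 entries, a list of its own where there are three numbers: the shift along the tool's x, y, z in mm, then the turn about the tool's z in rad. In form: [[[dx, dy, dz], yaw], ...]. A call has 1 to 5 rows; each row shifts and turns the commanded pose from where the row before left it, along the tool's axes as they then stand; what a row does not reach is not made up. A row lasts 1/8 s, in which the tool goes at most 62.5 mm and 10.7 degrees, less where a joint would pass 70% of its speed; a pose out of reach is approached as far as the arm can. A call is refused whole if a number of a shift passes 62.5 or a number of a turn 0.188, either way. A call with a gripper value outside its range is refused whole. "fingers" is the opening, from -1 (shut) to 1 (fully open), set as the call begins (left out, the last holds). The fingers move at their own pace and stop on an object; "newtons" is the grip in N (left out, the last holds). Time passes only in rows, so rows that do not move let the fingers close. It gives the time, the measured TCP pose, the force and the opening at its end, in the units of the state.
- arm.observe(): the state, without advancing time (a new reading comes with each control period).
- arm.get_image(name): name is "scene" or "top" or "wrist"; returns a dict with "image" (400x640x3 uint8, blue, green, red), "intrinsics" (3x3 intrinsics, pixels), "view" (4x4, takes a point from world to camera coordinates). Camera axes: x right, y down, z forward; pixel columns grow to the right and rows downward; lengths in mm; the calibration is good to about 2 mm. A picture is of the moment at which its call begins. There is no depth.
- arm.job_done(): hands the job in, once; it reports no verdict.
The state is a dict: "time_s": time; "q": joint angles; "joint_vel": joint speeds; "joint_torque": joint torques, N m; "position": TCP position; "eef_rot": TCP orientation; "contact_force": force on the tool from outside, world axes, zero at the start; "torque": the same for the moment, N m; "grip_width": finger opening in mm.
Only numpy, scipy, OpenCV 4.12 (cv2) and the standard library are available. Lean on these libraries where they do the work, as an engineer would, in place of code of your own. Each camera call takes 0.05 s, during which the arm holds its last target. There are 200 camera calls.

## Working session

There is one attempt and no reset: what is moved stays moved. The work goes in short steps, Python scripts to look and compute and a tool call to move; the robot and the scene stay as the last step left them, time stands still between calls to the robot, and variables do not carry over. Pictures are saved under pics/ and viewed, about 8 in all and at most 12, crops included, and the job is handed in when it is done.

Besides the shell and the picture viewer there is one more tool, called after ">>>" as name(argument=value, ...) on one line, values as JSON. arm_command: Moves the arm, as the interface text tells. Its arguments: {"type":"object","properties":{"increments":{"type":"array","items":{"type":"array"}},"fingers":{"type":"number"},"newtons":{"type":"number"}},"required":["increments"]}

```bash
mkdir -p pics; cat > h.py <<'E'
import numpy as np, cv2
from bench import arm
def snap(n,f=None):
    d=arm.get_image(n); 
    if f: cv2.imwrite('pics/'+f,d['image'])
    return d
def ray(d,u,v):
    V=np.array(d['view']);K=np.array(d['intrinsics']);R=V[:3,:3];t=V[:3,3]
    return -R.T@t, R.T@np.linalg.solve(K,[u,v,1.])
def onz(d,u,v,z):
    c,r=ray(d,u,v); return c+r*(z-c[2])/r[2]
def proj(d,p):
    V=np.array(d['view']);q=np.array(d['intrinsics'])@(V[:3,:3]@np.array(p,float)+V[:3,3]); return q[:2]/q[2]
E
python3 - <<'E'
from h import *
import pickle
for n in['scene','top','wrist']:
    d=snap(n,n+'0.png'); pickle.dump(d,open(n+'0.pkl','wb'))
    c,r=ray(d,320,200); print(n,c.round(),r.round(2))
s=arm.observe();print(s['time_s'],s['position'],np.round(s['eef_rot'],3).tolist(),s['grip_width'])
E
```

```text
scene [1084.  410. 1007.] [-0.43 -0.34 -0.84]
top [ 469.    3. 1425.] [ 0.12 -0.01 -0.99]
wrist [ 306. -521.  385.] [-0.24 -0.12 -0.96]
0.15 [ 235.11485584 -551.81806576  246.7872892 ] [[0.392, -0.92, -0.001], [-0.92, -0.392, 0.001], [-0.001, -0.0, -1.0]] 87.93482661162146
```

View pics/top0.png

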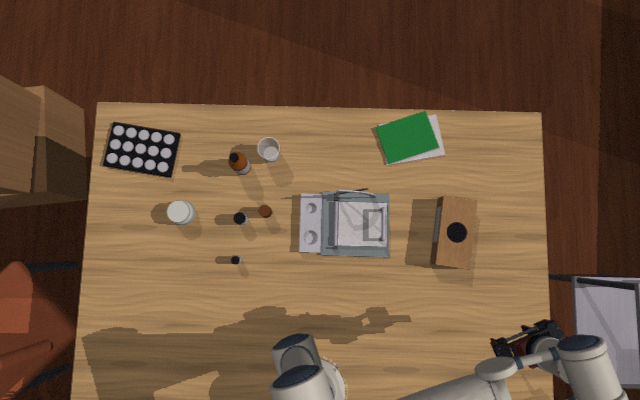

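View pics/scene0.png

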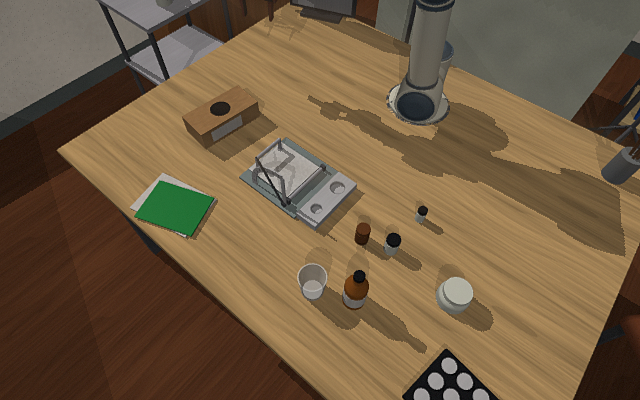

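```bash
python3 - <<'E'
import pickle
from h import *
t=pickle.load(open('top0.pkl','rb'));s=pickle.load(open('scene0.pkl','rb'))
a=t['image'][180:275,220:400];b=s['image'][130:235,235:435]
cv2.imwrite('pics/crop0.png',np.vstack([cv2.resize(a,(760,int(95*760/180)),interpolation=2),cv2.resize(b,(760,int(105*760/200)),interpolation=2)])[:800])
cv2.imwrite('pics/crop0.png',cv2.resize(cv2.imread('pics/crop0.png'),None,fx=.74,fy=.74))
for u,v in[(311,208),(311,238)]: print('well',onz(t,u,v,26))
g=t['image'].max(2)
m=(g<45).astype(np.uint8)
n,l,st,c=cv2.connectedComponentsWithStats(m)
for i in range(1,n):
    if 15<st[i,4]<400: print(c[i],st[i],onz(t,*c[i],64).round(1),onz(t,*c[i],54).round(1))
E
```

```text
well [603.64824624  19.03522879  26.        ]
well [501.41528292  16.60973886  26.        ]
[601.1         99.43333333] [600  91   4  17  30] [ 998.9 -973.8   64. ] [1002.8 -981.    54. ]
[602.64 111.72] [600 107   6   9  25] [ 955.1 -976.5   64. ] [ 958.7 -983.7   54. ]
[233.47457627 157.06779661] [230 153   8   9  59] [766.8 284.4  64. ] [769.  286.5  54. ]
[ 87.89795918 170.56122449] [ 85 157   6  34  98] [709.4 770.3  64. ] [711.1 775.9  54. ]
[ 17.80882353 212.13235294] [  9 207  19  12  68] [564.4 989.4  64. ] [565.1 996.6  54. ]
[  2.0952381  219.48809524] [  0 209   7  24  84] [ 538.9 1038.5   64. ] [ 539.4 1046.1   54. ]
[238.97916667 217.89583333] [234 213  11  11  96] [561.7 256.7  64. ] [562.3 258.5  54. ]
[456.18150685 232.03082192] [447 223  19  19 292] [ 530.8 -464.3   64. ] [ 531.3 -467.7   54. ]
[234.84444444 259.95555556] [231 257   8   7  45] [423.4 264.1  64. ] [423.1 266.   54. ]
[560.60683761 277.4957265 ] [549 275  23   7 117] [ 389.8 -804.1   64. ] [ 389.2 -810.    54. ]
[610.33783784 275.28378378] [597 274  35   3  74] [ 400.5 -968.1   64. ] [ 400.  -975.2   54. ]
[606.85763889 283.37847222] [577 278  58  12 288] [ 374.1 -955.    64. ] [ 373.4 -962.    54. ]
[525.         328.10714286] [522 326   9   5  28] [ 226.3 -681.    64. ] [ 224.5 -686.1   54. ]
[293.47272727 337.8       ] [276 334  32  13 110] [180.5  64.9  64. ] [178.4  65.3  54. ]
[596.05882353 340.52941176] [593 337   6   8  17] [ 192.2 -908.9   64. ] [ 190.2 -915.5   54. ]
[292.44549763 373.25592417] [273 365  46  23 211] [71.5 65.  64. ] [68.6 65.5 54. ]
[568.5974026  392.64935065] [564 384  10  16  77] [  30.3 -812.    64. ] [  27.1 -818.    54. ]
[635.10638298 393.9787234 ] [631 389   9  11  47] [   30.6 -1023.5    64. ] [   27.3 -1031.     54. ]
```

View pics/crop0.png

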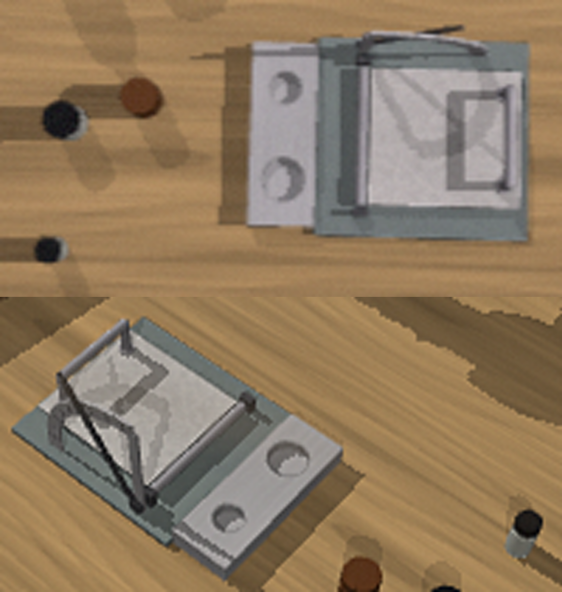

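>>> arm_command(increments=[[[0,0,-17],0.134],[[0,0,-17],0.134],[[0,0,-18],0.134]])

```text
time_s: 0.52
position: [235.1, -551.9, 299.6]
eef_rot: [[-0.004, -1.0, -0.0], [-1.0, 0.004, 0.001], [-0.001, 0.0, -1.0]]
contact_force: [-0.2, -0.8, 0.8]
grip_width: 87.8
```

>>> arm_command(increments=[[[-51,-25.4,0],0],[[-51,-25.4,0],0],[[-51,-25.4,0],0],[[-51,-25.4,0],0],[[-51,-25.4,0],0]])

```text
time_s: 1.15
position: [362.4, -295.1, 299.3]
eef_rot: [[0.0, -1.0, -0.0], [-1.0, -0.0, 0.0], [-0.0, 0.0, -1.0]]
contact_force: [0.9, -0.5, -0.1]
grip_width: 88.0
```

>>> arm_command(increments=[[[-51,-25.4,0],0],[[-51,-25.4,0],0],[[-51,-25.4,0],0],[[-51,-25.4,0],0],[[-51,-25.4,0],0]])

```text
time_s: 1.78
position: [489.2, -40.0, 299.5]
eef_rot: [[0.001, -1.0, 0.0], [-1.0, -0.001, -0.0], [0.0, -0.0, -1.0]]
contact_force: [0.6, -0.9, 0.1]
grip_width: 87.8
```

>>> arm_command(increments=[[[-51,-25.4,0],0],[[-51,-25.4,0],0],[[0,0,0],0],[[0,0,0],0]])

```text
time_s: 2.28
position: [539.3, 60.0, 299.3]
eef_rot: [[0.001, -1.0, -0.001], [-1.0, -0.001, -0.001], [0.001, 0.001, -1.0]]
contact_force: [0.8, -0.1, 0.6]
grip_width: 87.7
```

```bash
python3 - <<'E'
from h import *
import pickle
d=snap('wrist','w1.png'); pickle.dump(d,open('w1.pkl','wb'))
s=arm.observe();print(s['time_s'],s['position'],np.round(s['eef_rot'],3).tolist(),s['grip_width'])
print(d['intrinsics'])
for p in[(603,19,26),(501,17,26),(562,257,64),(423,266,54)]:print(proj(d,p))
E
```

```text
2.325 [539.25301659  59.42501615 299.63790771] [[-0.0, -1.0, -0.0], [-1.0, 0.0, -0.0], [0.0, 0.0, -1.0]] 88.21208734736697
[[347.71098317   0.         314.26379487]
 [  0.         347.71098317 203.01786233]
 [  0.           0.           1.        ]]
[350.28027311 113.11589792]
[349.34668298 198.81542888]
[131.01958727 153.29229335]
[144.50312586 266.63455168]
```

View pics/w1.png

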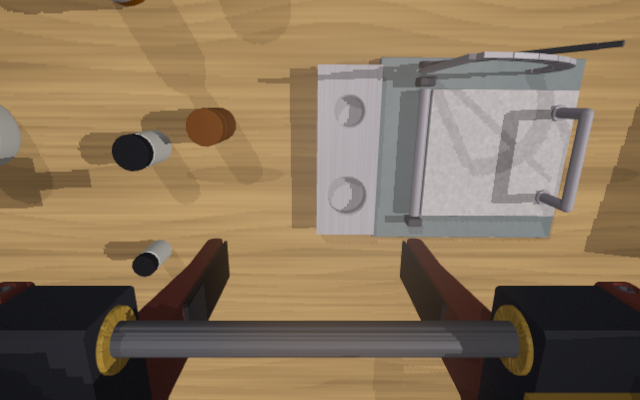

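```bash
cat >> h.py <<'E'
from scipy.optimize import least_squares
def circ(P,c0,R,s=1.0):
    f=lambda c:np.hypot(P[:,0]-c[0],P[:,1]-c[1])-R
    r=least_squares(f,c0[:2],loss='cauchy',f_scale=s); return r.x,(abs(f(r.x))<1.5).sum(),len(P)
def cap(d,c0,R,h,thr=60):
    u,v=proj(d,[*c0[:2],h]).astype(int); m=(d['image'].max(2)<thr).astype(np.uint8)
    n,l,st,c=cv2.connectedComponentsWithStats(m,connectivity=4)
    ct=max(cv2.findContours((l==l[v,u]).astype(np.uint8),0,1)[0],key=len)[:,0]
    P=np.array([onz(d,*p,h)[:2] for p in ct]); cam=ray(d,0,0)[0][:2]
    c=P.mean(0)
    for _ in range(5):
        w=(P-c)@(c-cam)/np.linalg.norm(c-cam)>0
        c,n,k=circ(P[w],c,R)
    return c,n,k
def well(d,c0,R):
    e=cv2.Canny(d['image'],40,120); vs,us=np.nonzero(e)
    u,v=proj(d,[*c0[:2],26]); k=np.hypot(us-u,vs-v)<40
    P=np.array([onz(d,a,b,26)[:2] for a,b in zip(us[k],vs[k])])
    P=P[np.hypot(*(P-np.array(c0[:2])).T)<R+8]
    return circ(P,c0,R)
E
python3 - <<'E'
from h import *
import pickle
for f in('w1.pkl','top0.pkl'):
    d=pickle.load(open(f,'rb')); print(f)
    for c0,R,h in(((562,257),20,64),((423,266),14,54)):
        print('cap',cap(d,c0,R,h))
    for c0,R in(((504,17),23),((604,19),17)): print('well',well(d,c0,R))
d=pickle.load(open('w1.pkl','rb'))
m=d['image'];hsv=cv2.cvtColor(m,cv2.COLOR_BGR2HSV)
P=[onz(d,*p,26).round(1) for p in((318,65),(383,66),(376,235),(318,234))];print('block',P)
for p in((586,112),(568,208)):print('bar',onz(d,*p,67).round(1))
for p in((425,88),(415,218)):print('hinge',onz(d,*p,22).round(1))
big=cv2.resize(m[30:240,300:640],None,fx=2.35,fy=2.35,interpolation=cv2.INTER_CUBIC);cv2.imwrite('pics/w1c.png',big)
E
```

```text
w1.pkl
cap (array([563.28864041, 256.65692264]), np.int64(52), 54)
cap (array([425.1694223 , 266.32354926]), np.int64(30), 30)
well (array([506.47426468,  21.22983963]), np.int64(113), 279)
well (array([605.6840159 ,  19.40125827]), np.int64(82), 147)
top0.pkl
cap (array([561.16232045, 253.77484059]), np.int64(13), 17)
cap (array([424.27279562, 264.37937291]), np.int64(8), 12)
well (array([505.67299089,  20.37854925]), np.int64(24), 70)
well (array([605.97176629,  19.02471815]), np.int64(20), 53)
block [array([654.4,  56.3,  26. ]), array([653.5, -15.6,  26. ]), array([453.4, -18.2,  26. ]), array([454.7,  55.3,  26. ])]
bar [ 605.8 -220.1   67. ]
bar [ 502.2 -222.9   67. ]
hinge [630.6 -65.4  22. ]
hinge [474.9 -67.   22. ]
```

View pics/w1c.png

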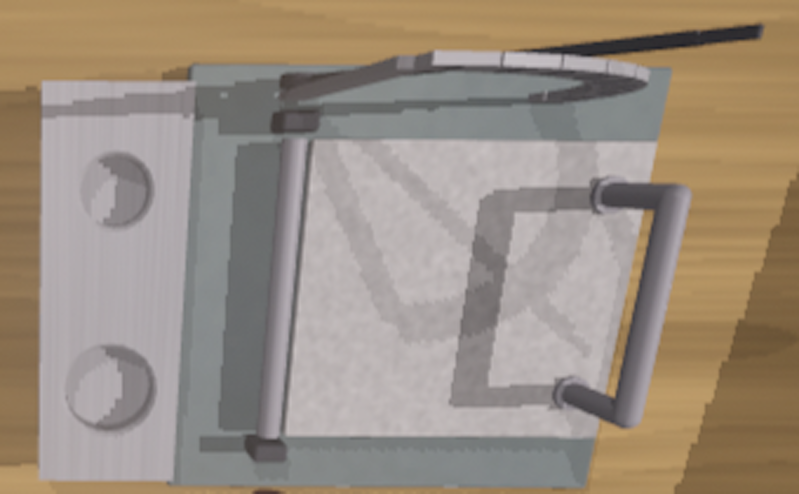

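```bash
python3 - <<'E'
from h import *
import pickle
d=pickle.load(open('w1.pkl','rb'))
print([onz(d,*p,26).round(1) for p in((346.8,195.1),(349.4,110.9))])
def plane(d,u,v,X):
    c,r=ray(d,u,v); return c+r*(X-c[0])/r[0]
for X in(654,656,658):
    p=plane(d,624,43.2,X); q=p-[0,-66.3,22]; print(X,p.round(1),np.hypot(q[1],q[2]),np.degrees(np.arctan2(q[2],-q[1])))
# two-view: epipolar of tip in scene view
s=pickle.load(open('scene0.pkl','rb'))
# tip in scene crop: (62,375) of the composite
f=760/200*.74; u,v=235+62/f,130+(375-297)/f; print(u,v)
c1,r1=ray(d,624,43.2);c2,r2=ray(s,u,v)
A=np.stack([r1,-r2],1);k=np.linalg.lstsq(A,c2-c1,rcond=None)[0];print(c1+k[0]*r1,c2+k[1]*r2)
E
```

```text
[array([505.7,  20.3,  26. ]), array([605.5,  20.1,  26. ])]
654 [ 654.  -148.9  181.7] 179.78541662903942 62.644576982353406
656 [ 656.  -159.9  168.2] 173.6452233224971 57.374286720033
658 [ 658.  -170.9  154.8] 169.0735080669625 51.769052074791745
257.0483641536273 157.73826458036984
[ 654.9307538  -154.03569039  175.4283604 ] [ 656.2428852  -148.33047001  170.94918414]
```

>>> arm_command(increments=[[[-39.5,-4.8,30],0],[[-39.5,-4.8,30],0],[[-39.5,-4.8,30],0],[[-39.5,-4.8,30],0],[[-39.5,-4.8,30],0]], fingers=0.5)

```text
time_s: 2.95
position: [563.8, 257.1, 149.5]
eef_rot: [[-0.002, -1.0, 0.001], [-1.0, 0.002, 0.0], [-0.0, -0.001, -1.0]]
contact_force: [0.6, 0.4, -0.1]
grip_width: 66.1
```

>>> arm_command(increments=[[[0,0,0],0],[[0,0,40],0],[[0,0,40],0],[[0,0,21.5],0],[[0,0,0],0]])

```text
time_s: 3.58
position: [563.0, 256.2, 47.4]
eef_rot: [[-0.001, -1.0, -0.002], [-1.0, 0.001, -0.001], [0.001, 0.002, -1.0]]
contact_force: [0.1, -0.5, -1.1]
grip_width: 65.9
```

>>> arm_command(increments=[[[0,0,0],0],[[0,0,0],0],[[0,0,0],0],[[0,0,0],0],[[0,0,0],0]], fingers=-1, newtons=15)

```text
time_s: 4.2
position: [564.0, 258.0, 49.5]
eef_rot: [[0.001, -1.0, 0.002], [-1.0, -0.001, 0.001], [-0.001, -0.002, -1.0]]
contact_force: [-0.4, -0.6, 5.3]
grip_width: 40.0
```

>>> arm_command(increments=[[[0,0,-30],0],[[0,0,-30],0],[[0,0,-30],0],[[0,0,0],0]])

```text
time_s: 4.7
position: [564.5, 258.4, 140.8]
eef_rot: [[0.001, -1.0, 0.005], [-1.0, -0.001, 0.002], [-0.002, -0.005, -1.0]]
contact_force: [0.1, -0.2, -0.2]
grip_width: 39.6
```

>>> arm_command(increments=[[[47.4,11.5,0],0],[[47.4,11.5,0],0],[[47.4,11.5,0],0],[[47.5,11.5,0],0],[[47.5,11.6,0],0]])

```text
time_s: 5.32
position: [504.6, 19.2, 135.7]
eef_rot: [[0.001, -1.0, -0.003], [-1.0, -0.001, 0.0], [-0.0, 0.003, -1.0]]
contact_force: [0.0, 1.2, -1.7]
grip_width: 39.3
```

>>> arm_command(increments=[[[0,0,25],0],[[0,0,25],0],[[0,0,0],0],[[0,0,0],0]])

```text
time_s: 5.82
position: [505.8, 20.7, 87.9]
eef_rot: [[0.001, -1.0, -0.001], [-1.0, -0.001, 0.0], [-0.0, 0.001, -1.0]]
contact_force: [-0.9, -0.7, -0.9]
grip_width: 40.2
```

```bash
python3 - <<'E'
from h import *
import pickle
P=[];
for i in range(8): P.append(arm.observe()['position'])
print(np.mean(P,0))
w=snap('wrist','w2.png');t=snap('top');s=snap('scene'); pickle.dump((w,t,s),open('v2.pkl','wb'))
st=arm.observe();print(st['position'],st['grip_width'],st['contact_force'])
for d in(w,t):
    try: print(cap(d,(506,20),20,104))
    except Exception as e: print(e)
cv2.imwrite('pics/v2.png',np.hstack([cv2.resize(w['image'][100:330,200:440],(400,383)),cv2.resize(s['image'][130:240,270:385],(400,383))]))
E
```

```text
[505.83835239  20.68000337  87.94425275]
[506.56029588  20.72634171  89.22737957] 39.75205965983683 [ 0.15862218 -0.27075093 -0.08376127]
(array([512.43159114,  24.49155368]), np.int64(50), 316)
(array([1269.05330794, 1078.69627496]), np.int64(12), 121)
```

View pics/v2.png

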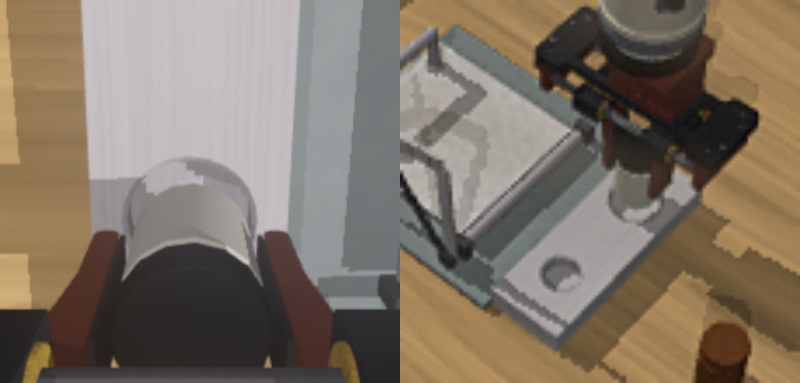

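>>> arm_command(increments=[[[0,0,8],0],[[0,0,6],0],[[0,0,5],0],[[0,0,4],0],[[0,0,0],0]])

```text
time_s: 6.6
position: [505.7, 20.5, 64.6]
eef_rot: [[0.001, -1.0, -0.001], [-1.0, -0.001, 0.0], [-0.0, 0.001, -1.0]]
contact_force: [0.5, 0.9, -1.3]
grip_width: 39.7
```

>>> arm_command(increments=[[[0,0,3],0],[[0,0,2],0],[[0,0,0],0],[[0,0,0],0]])

```text
time_s: 7.1
position: [506.2, 20.5, 61.5]
eef_rot: [[0.001, -1.0, 0.001], [-1.0, -0.001, -0.0], [0.0, -0.001, -1.0]]
contact_force: [-3.2, 0.4, 6.1]
grip_width: 39.7
```

>>> arm_command(increments=[[[0,0,1],0],[[0,0,0],0],[[0,0,0],0]])

```text
time_s: 7.48
position: [506.2, 20.5, 61.5]
eef_rot: [[0.001, -1.0, 0.001], [-1.0, -0.001, -0.0], [0.0, -0.001, -1.0]]
contact_force: [-5.9, -0.4, 10.8]
grip_width: 40.0
```

>>> arm_command(increments=[[[0,0,0],0],[[0,0,0],0],[[0,0,0],0]], fingers=0.25)

```text
time_s: 7.85
position: [505.8, 20.5, 58.8]
eef_rot: [[0.001, -1.0, -0.0], [-1.0, -0.001, 0.0], [-0.0, 0.0, -1.0]]
contact_force: [-0.3, -0.2, 0.3]
grip_width: 54.9
```

>>> arm_command(increments=[[[0,0,-30],0],[[0,0,-40],0],[[0,0,-40],0],[[0,0,-40],0],[[0,0,0],0]])

```text
time_s: 8.48
position: [507.4, 20.5, 213.1]
eef_rot: [[0.001, -1.0, 0.007], [-1.0, -0.001, -0.0], [0.0, -0.007, -1.0]]
contact_force: [0.2, -0.1, 0.9]
grip_width: 55.0
```

```bash
python3 - <<'E'
from h import *
import pickle
w=snap('wrist','w3.png');t=snap('top');s=snap('scene'); pickle.dump((w,t,s),open('v3.pkl','wb'))
st=arm.observe();print(st['position'],st['grip_width'],st['contact_force'])
print(cap(w,(506,20),20,76)); print(cap(s,(506,20),20,76));print(well(w,(605,20),17))
cv2.imwrite('pics/v3.png',np.hstack([w['image'],cv2.resize(s['image'][130:240,270:385],(400,383),interpolation=2)[:,:,:].repeat(1,0) if 0 else cv2.copyMakeBorder(cv2.resize(s['image'][130:240,270:385],(400,383)),0,17,0,0,0)])[:, 240:])
E
```

```text
[505.58483451  20.53545152 207.6960488 ] 55.11827792145123 [ 0.5382372   0.54233012 -0.57683285]
(array([344.41761771, 132.56208833]), np.int64(20), 229)
(array([509.56685239,  24.45374866]), np.int64(12), 16)
(array([604.97294344,  20.45435578]), np.int64(133), 282)
```

View pics/v3.png

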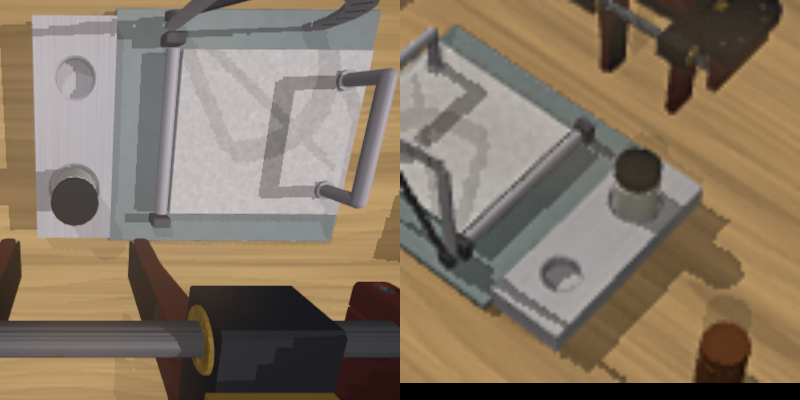

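>>> arm_command(increments=[[[-49.2,16.1,10],0],[[-49.2,16.1,10],0],[[-49.2,16.1,10],0],[[-49.2,16.1,10],0],[[-49.2,16.1,10],0]])

```text
time_s: 9.25
position: [423.8, 267.5, 156.7]
eef_rot: [[0.001, -1.0, -0.003], [-1.0, -0.001, -0.002], [0.002, 0.003, -1.0]]
contact_force: [-0.3, 0.7, -0.3]
grip_width: 54.9
```

```bash
python3 - <<'E'
from h import *
import pickle
w,t,s=pickle.load(open('v3.pkl','rb'))
for h in(76,90): print(h,[cap(w,(506,20),20,h,th) for th in(80,90)], proj(w,(505.7,20.3,h)), [cap(s,(506,20),20,h,th) for th in(60,75)])
w=snap('wrist','w4.png');print(proj(w,(425,266,54)))
print([cap(w,(425,266),14,54,th) for th in(60,80)])
E
```

```text
76 [(array([506.40780645,  20.86308689]), np.int64(67), 67), (array([506.28410879,  20.84687207]), np.int64(68), 68)] [314.89733673 201.63612521] [(array([509.56685239,  24.45374866]), np.int64(12), 16), (array([509.65057566,  23.1383742 ]), np.int64(10), 17)]
90 [(array([511.48134336,  20.77263556]), np.int64(54), 69), (array([511.370092  ,  20.80365508]), np.int64(57), 70)] [314.93720398 206.43972669] [(array([518.46765938,  30.46831559]), np.int64(12), 16), (array([518.61409454,  29.10012874]), np.int64(10), 17)]
[316.67130354 209.24525839]
[(array([288.87195111, 369.94604989]), np.int64(23), 210), (array([425.38060773, 267.9983902 ]), np.int64(51), 53)]
```

>>> arm_command(increments=[[[0,0,40],0],[[0,0,40],0],[[0,0,33],0],[[0,0,0],0],[[0,0,0],0]])

```text
time_s: 9.93
position: [425.4, 266.4, 46.7]
eef_rot: [[0.001, -1.0, 0.0], [-1.0, -0.001, 0.0], [-0.0, -0.0, -1.0]]
contact_force: [0.8, -0.2, 0.5]
grip_width: 54.7
```

>>> arm_command(increments=[[[0,0,0],0],[[0,0,0],0],[[0,0,0],0],[[0,0,0],0],[[0,0,0],0]], fingers=-1, newtons=12)

```text
time_s: 10.55
position: [425.6, 266.7, 46.8]
eef_rot: [[0.001, -1.0, 0.001], [-1.0, -0.001, 0.001], [-0.001, -0.001, -1.0]]
contact_force: [-0.5, -0.7, 5.0]
grip_width: 27.8
```

>>> arm_command(increments=[[[0,0,-30],0],[[0,0,-30],0],[[0,0,-40],0],[[0,0,0],0]])

```text
time_s: 11.05
position: [426.6, 267.2, 149.6]
eef_rot: [[0.001, -1.0, 0.005], [-1.0, -0.001, 0.003], [-0.003, -0.005, -1.0]]
contact_force: [0.7, -0.1, 0.0]
grip_width: 27.7
```

>>> arm_command(increments=[[[41,-30,0],0],[[41,-30,0],0],[[41,-30,0],0],[[41,-30,0],0],[[41,-30,0],0]])

```text
time_s: 11.68
position: [575.6, 60.1, 144.1]
eef_rot: [[0.001, -1.0, -0.002], [-1.0, -0.001, 0.0], [-0.0, 0.002, -1.0]]
contact_force: [1.0, -0.8, -0.9]
grip_width: 27.6
```

>>> arm_command(increments=[[[41.1,-30,0],0],[[0,0,30],0],[[0,0,30],0],[[0,0,0],0],[[0,0,0],0]])

```text
time_s: 12.3
position: [605.5, 20.6, 86.4]
eef_rot: [[0.001, -1.0, -0.0], [-1.0, -0.001, -0.0], [0.0, 0.0, -1.0]]
contact_force: [-0.1, -0.2, -0.0]
grip_width: 28.1
```

```bash
python3 - <<'E'
from h import *
import pickle
w=snap('wrist','w5.png');s=snap('scene'); pickle.dump((w,s),open('v5.pkl','wb'))
print(np.mean([arm.observe()['position'] for i in range(5)],0))
cv2.imwrite('pics/v5.png',np.hstack([cv2.resize(w['image'][100:330,200:440],(400,383)),cv2.resize(s['image'][130:240,270:385],(400,383))]))
E
```

```text
[606.15951028  20.66837697  87.82173153]
```

View pics/v5.png

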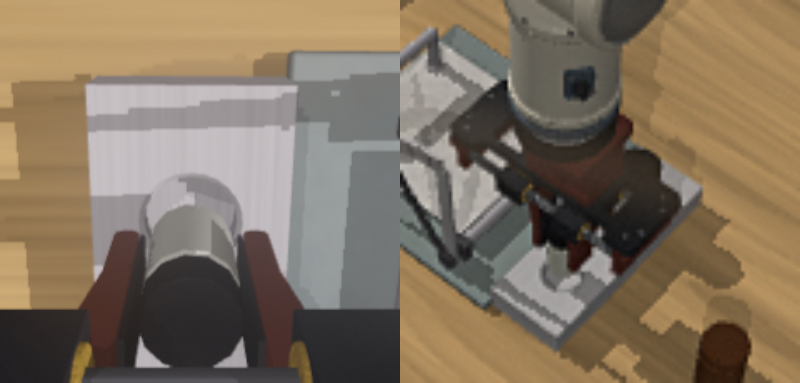

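>>> arm_command(increments=[[[0,0,8],0],[[0,0,6],0],[[0,0,5],0],[[0,0,4],0],[[0,0,0],0]])

```text
time_s: 13.02
position: [605.2, 20.5, 62.6]
eef_rot: [[0.001, -1.0, -0.001], [-1.0, -0.001, 0.0], [-0.0, 0.001, -1.0]]
contact_force: [-0.7, -0.3, 0.4]
grip_width: 27.8
```

>>> arm_command(increments=[[[0,0,3],0],[[0,0,2],0],[[0,0,0.5],0],[[0,0,0],0]])

```text
time_s: 13.52
position: [605.7, 20.5, 58.9]
eef_rot: [[0.001, -1.0, 0.001], [-1.0, -0.001, 0.0], [-0.0, -0.001, -1.0]]
contact_force: [-2.6, -0.7, 5.5]
grip_width: 27.6
```

>>> arm_command(increments=[[[0,0,0],0],[[0,0,0],0],[[0,0,0],0]], fingers=0.0)

```text
time_s: 13.9
position: [605.3, 20.5, 57.3]
eef_rot: [[0.001, -1.0, -0.0], [-1.0, -0.001, 0.0], [-0.0, 0.0, -1.0]]
contact_force: [0.1, 0.7, 0.7]
grip_width: 43.8
```

>>> arm_command(increments=[[[0,0,-30],0],[[0,0,-40],0],[[0,0,-40],0],[[0,0,-40],0],[[0,0,0],0]])

```text
time_s: 14.52
position: [606.9, 20.5, 212.2]
eef_rot: [[0.001, -1.0, 0.008], [-1.0, -0.001, -0.0], [0.0, -0.008, -1.0]]
contact_force: [0.3, 0.3, 0.3]
grip_width: 44.1
```

```bash
python3 - <<'E'
from h import *
import pickle
w=snap('wrist','w6.png');s=snap('scene','s6.png'); pickle.dump((w,s),open('v6.pkl','wb'))
print(np.mean([arm.observe()['position'] for i in range(5)],0))
for h in(66,80): print(h,[cap(w,(605.5,20.3),14,h,th) for th in(80,90)])
print([cap(w,(506,20),20,76,th) for th in(80,90)])
a=np.hstack([w['image'][:300,200:500],cv2.resize(s['image'][130:240,235:385],(409,300),interpolation=2)])
cv2.imwrite('pics/v6.png',a)
E
```

```text
[605.4869552   20.51192002 207.19922894]
66 [(array([605.456723  ,  21.00070468]), np.int64(46), 46), (array([605.15681053,  20.86743991]), np.int64(45), 45)]
80 [(array([610.06208047,  21.02136096]), np.int64(40), 48), (array([609.78514879,  20.85574729]), np.int64(40), 47)]
[(array([423.17937362, 304.17030288]), np.int64(35), 71), (array([423.48823337, 228.85032758]), np.int64(32), 245)]
```

View pics/v6.png

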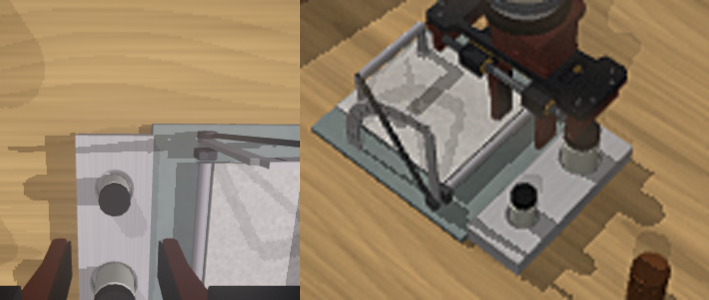

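>>> arm_command(increments=[[[0,0,-36],0],[[0,0,-36],0],[[30,8.2,0],0]], fingers=0.2)

```text
time_s: 15.0
position: [597.9, -8.4, 280.9]
eef_rot: [[0.004, -1.0, 0.002], [-1.0, -0.004, 0.0], [-0.0, -0.002, -1.0]]
contact_force: [0.6, -0.3, 0.3]
grip_width: 52.7
```

>>> arm_command(increments=[[[53,14.4,0],0],[[53,14.4,0],0],[[53,14.4,0],0],[[52.7,14.5,0],0],[[0,0,0],0]])

```text
time_s: 15.62
position: [538.1, -224.5, 276.6]
eef_rot: [[-0.005, -1.0, -0.004], [-1.0, 0.005, 0.001], [-0.001, 0.004, -1.0]]
contact_force: [0.2, -0.5, 0.7]
grip_width: 52.7
```

>>> arm_command(increments=[[[0,0,0],0],[[0,0,0],0]])

```text
time_s: 15.88
position: [540.1, -220.0, 278.9]
eef_rot: [[0.003, -1.0, -0.001], [-1.0, -0.003, 0.001], [-0.001, 0.001, -1.0]]
contact_force: [-0.4, 0.0, -0.4]
grip_width: 52.9
```

```bash
python3 - <<'E'
from h import *
import pickle
w=snap('wrist','w7.png');s=snap('scene','s7.png'); pickle.dump((w,s),open('v7.pkl','wb'))
print(np.mean([arm.observe()['position'] for i in range(5)],0))
for p in((655,-155,172),(655,-66,22),(604,-221,67),(504,-221,67)):print(proj(w,p))
E
```

```text
[ 540.15613294 -220.00064128  279.40471397]
[214.87261661  39.10704551]
[169.77053727  63.13501694]
[316.05088979 114.83039063]
[315.61798627 212.34566846]
```

View pics/w7.png

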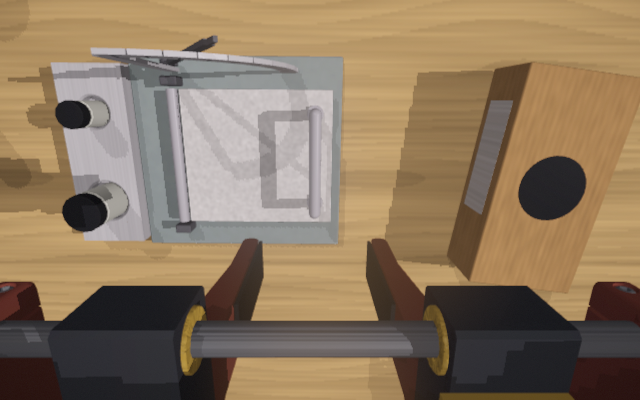

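```bash
python3 - <<'E'
from h import *
import pickle
w,s=pickle.load(open('v7.pkl','rb')); w1=pickle.load(open('w1.pkl','rb'))
m=(w['image'].max(2)<75).astype(np.uint8); m[:, :150]=0; m[70:]=0; m[:,230:]=0
vs,us=np.nonzero(m); i=us.argsort()[-6:]; print(us[i],vs[i])
def tri(a,b):
    L=[];r_=[]
    for d,u,v in a:
        c,r=ray(d,u,v); r/=np.linalg.norm(r); A=np.eye(3)-np.outer(r,r); L.append(A); r_.append(A@c)
    return np.linalg.lstsq(np.vstack(L),np.hstack(r_),rcond=None)[0]
hinge=[(onz(w,175,88,22)),(onz(w,184.5,224,22))];print('hinge',hinge)
print('bar',onz(w,316,112,67),onz(w,314.5,215,67))
for tip in((216.5,39.5),(215.5,41)):
    for views in([(w,*tip),(w1,624,43.2)],[(w,*tip),(w1,624,43.2),(s,256.5,157.5)],[(w,*tip),(s,256.5,157.5)]):
        p=tri(views,0);q=p-[0,-66.3,22];print(p.round(1),np.hypot(q[1],q[2]).round(1),np.degrees(np.arctan2(q[2],-q[1])).round(2))
E
```

```text
[211 212 212 212 213 213] [44 41 43 42 43 42]
hinge [array([629.98503187, -68.80493003,  22.        ]), array([474.24270612, -63.23098887,  22.        ])]
bar [ 606.67470874 -220.93817365   67.        ] [ 501.04243488 -219.82783592   67.        ]
[ 655.  -156.2  172.7] 175.5 59.18
[ 655.2 -154.9  169.7] 172.2 59.04
[ 654.9 -153.9  166. ] 168.6 58.69
[ 654.5 -155.6  173.3] 175.8 59.45
[ 654.9 -154.5  170. ] 172.3 59.19
[ 654.5 -153.5  166.1] 168.4 58.81
```

>>> arm_command(increments=[[[0,0,45],0],[[0,0,45],0],[[0,0,45],0],[[0,0,40],0],[[0,0,0],0]])

```text
time_s: 16.6
position: [538.0, -219.5, 100.7]
eef_rot: [[0.002, -1.0, -0.007], [-1.0, -0.002, 0.003], [-0.003, 0.007, -1.0]]
contact_force: [-0.2, 0.6, 0.4]
grip_width: 52.9
```

>>> arm_command(increments=[[[0,0,16],0],[[0,0,15],0],[[0,0,0],0],[[0,0,0],0]])

```text
time_s: 17.1
position: [540.0, -221.4, 74.3]
eef_rot: [[0.001, -1.0, 0.001], [-1.0, -0.001, -0.0], [0.0, -0.001, -1.0]]
contact_force: [0.1, 0.4, 0.6]
grip_width: 52.7
```

>>> arm_command(increments=[[[0,0,0],0],[[0,0,0],0],[[0,0,0],0],[[0,0,0],0],[[0,0,0],0]], fingers=-1, newtons=15)

```text
time_s: 17.73
position: [539.7, -219.9, 73.6]
eef_rot: [[0.001, -1.0, -0.0], [-1.0, -0.001, 0.003], [-0.003, 0.0, -1.0]]
contact_force: [-0.3, 4.2, 2.6]
grip_width: 11.2
```

```bash
python3 - <<'E'
from h import *
st=arm.observe(); print(st['position'],st['grip_width'],st['contact_force'])
T=np.radians(np.linspace(0,59.1,13)+16.19);p=np.c_[-66-161.4*np.cos(T),22+161.4*np.sin(T)]
print(p[-1],np.diff(p,axis=0).round(1).tolist())
E
```

```text
[ 539.74346737 -219.91798972   73.61053847] 11.165081080360935 [-0.29850907  4.23146771  2.55970521]
[-106.98377919  178.10986466] [[4.4, 13.1], [5.5, 12.7], [6.6, 12.2], [7.6, 11.6], [8.6, 10.9], [9.5, 10.1], [10.3, 9.2], [11.1, 8.3], [11.8, 7.3], [12.4, 6.3], [12.9, 5.2], [13.3, 4.1]]
```

>>> arm_command(increments=[[[-4.4,0,-13.1],0],[[-5.5,0,-12.7],0],[[-6.6,0,-12.2],0],[[-7.6,0,-11.6],0],[[0,0,0],0]])

```text
time_s: 18.35
position: [539.8, -196.1, 124.5]
eef_rot: [[0.002, -1.0, 0.0], [-1.0, -0.002, 0.0], [-0.0, -0.0, -1.0]]
contact_force: [2.7, 2.5, -4.7]
grip_width: 11.7
```

>>> arm_command(increments=[[[-8.6,0,-10.9],0],[[-9.5,0,-10.1],0],[[-10.3,0,-9.2],0],[[-11.1,0,-8.3],0],[[0,0,0],0]])

```text
time_s: 18.98
position: [540.1, -157.9, 164.2]
eef_rot: [[0.001, -1.0, 0.003], [-1.0, -0.001, -0.003], [0.003, -0.003, -1.0]]
contact_force: [1.1, -6.2, 5.9]
grip_width: 11.4
```

>>> arm_command(increments=[[[-11.8,0,-7.3],0],[[-12.4,0,-6.3],0],[[-12.9,0,-5.2],0],[[-13.3,0,-4.1],0],[[0,0,0],0]])

```text
time_s: 19.6
position: [540.3, -107.2, 186.4]
eef_rot: [[0.001, -1.0, 0.003], [-1.0, -0.001, -0.001], [0.001, -0.003, -1.0]]
contact_force: [1.7, -3.5, 7.1]
grip_width: 11.5
```

>>> arm_command(increments=[[[0,0,0],0],[[0,0,0],0],[[0,0,0],0]])

```text
time_s: 19.98
position: [540.2, -108.0, 186.2]
eef_rot: [[0.0, -1.0, 0.003], [-1.0, -0.0, -0.001], [0.001, -0.003, -1.0]]
contact_force: [2.2, -2.1, 8.4]
grip_width: 11.3
```

```bash
python3 - <<'E'
from h import *
import pickle
w=snap('wrist','w8.png');s=snap('scene','s8.png'); t=snap('top'); pickle.dump((w,s,t),open('v8.pkl','wb'))
st=arm.observe(); print(st['position'],st['grip_width'],st['contact_force'])
cv2.imwrite('pics/v8.png',np.hstack([cv2.resize(s['image'][110:240,230:390],(492,400),interpolation=2),w['image'][:400,150:450]]))
E
```

```text
[ 540.23178647 -108.02239152  186.15364736] 11.339756799444874 [ 1.82163381 -3.34821219  7.28064666]
```

View pics/v8.png

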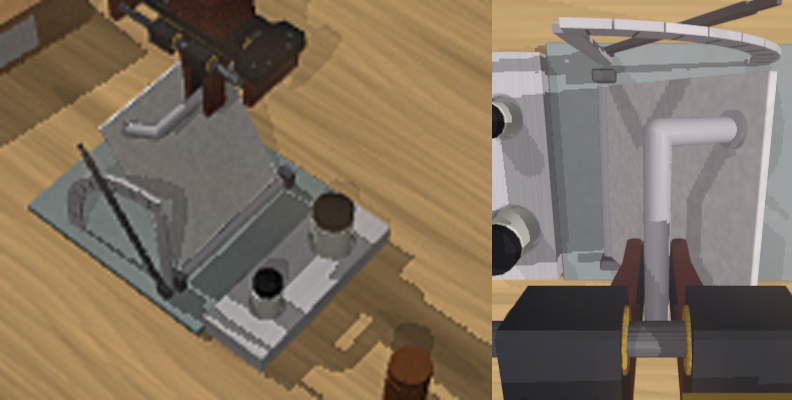

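```bash
python3 - <<'E'
from h import *
import pickle
w,s,t=pickle.load(open('v8.pkl','rb'))
def pl(d,u,v,X):
    c,r=ray(d,u,v); return c+r*(X-c[0])/r[0]
def rep(n,p):
    q=p-np.array([0,-66,22]); print(n,p.round(1),np.hypot(q[1],q[2]).round(1),np.degrees(np.arctan2(q[2],-q[1])).round(2))
for u,v in((433,72),(432,72),(433,73)): rep('wrist corner x=629',pl(w,u,v,629))
for u,v in((263.5,151.6),(263,152.5)): rep('scene corner',pl(s,u,v,629))
for u,v in((256.3,157.4),(256.5,158)): rep('scene pointer tip',pl(s,u,v,655))
c1,r1=ray(w,433,72);c2,r2=ray(s,263.5,151.6)
k=np.linalg.lstsq(np.stack([r1,-r2],1),c2-c1,rcond=None)[0]; rep('tri',(c1+k[0]*r1+c2+k[1]*r2)/2)
g=w['image'].astype(int)
for v in(120,180,240): print(v,g[v,418:440].mean(1).round().astype(int))
for th in(57,59,61):
    a=np.radians(th)
    for x in(629,):
        p=np.array([x,-66-174*np.cos(a),22+174*np.sin(a)]);n=np.array([0,np.sin(a),np.cos(a)])*2.5
        print(th,proj(w,p+n).round(1),proj(w,p-n).round(1),proj(s,p+n).round(1),'ptr',proj(s,[655,-66-175*np.cos(a),22+175*np.sin(a)]).round(1),proj(w,[655,-66-175*np.cos(a),22+175*np.sin(a)]).round(1))
E
```

```text
wrist corner x=629 [ 629.  -158.4  166.2] 171.2 57.35
wrist corner x=629 [ 629.  -158.   166.2] 171.0 57.47
wrist corner x=629 [ 629.  -160.1  161. ] 167.8 55.9
scene corner [ 629.  -150.3  170.6] 170.9 60.43
scene corner [ 629.  -153.1  164.7] 167.2 58.59
scene pointer tip [ 655.  -153.   167.6] 169.6 59.15
scene pointer tip [ 655.  -152.6  165.3] 167.4 58.86
tri [ 627.7 -155.7  166.7] 170.3 58.2
120 [147 148 147 148 160 193 212 217 217 215 213 211 202 147 146 145 145 145
 146 146 146 146]
180 [196 211 216 215 214 215 208 165 160 159 159 159 159 159 159 159 159 158
 158 158 158 159]
240 [211 185 146 146 146 146 146 146 146 146 146 146 146 146 147 147 147 147
 147 147 146 146]
57 [436.1  71.4] [443.8  71.9] [261.4 150.4] ptr [254.1 155.6] [448.7   2.3]
59 [426.1  70.7] [434.4  71.2] [262.6 150.6] ptr [255.3 155.8] [ 4.385e+02 -1.000e-01]
61 [415.2  70. ] [424.2  70.6] [263.9 150.9] ptr [256.5 156. ] [427.5  -2.3]
```

```bash
python3 - <<'E'
from h import *
st=arm.observe(); print(st['time_s'],st['position'],np.abs(st['joint_vel']).max(),st['grip_width'],st['contact_force'])
print(arm.job_done())
E
```

```text
20.125 [ 540.23178647 -108.02239152  186.15364736] 0.0017290762237367533 11.339756799444874 [ 1.82163381 -3.34821219  7.28064666]
the job is handed in; nothing more can be done
None
```

I handed the job in at 20.1 s, still holding the reflector steady by its handle. `job_done()` reports no verdict, so these are my own last checks:

- **Pots:** With the arm backed off after each release, the camera circle fits at the fully-seated heights put both caps about 1 mm from their well centres. The fits at raised heights were clearly worse. I did not re-measure the pots after swinging the board; in the last picture both stand in their wells.
- **Reflector:** The wrist view puts the board at about 58.8° and the pointer at 58.7 to 59.2°, so they agree within about 1° (limit 4.6°). The arm was still, with joint speeds under 0.002 rad/s, and gripping the bar at 11.3 mm with about 8 N of contact force.
- **Checks that disagreed:** Coarser single-view estimates of the board angle scattered from 56° to 60.4°. The scene and top views placed the pots 2–5 mm away from where the wrist view did. A second wrist-view fit of the wide pot failed because the gripper was in the way.
- **Bystanders:** I touched neither the pointer nor the bottle, cup, tub or glove box, but did not re-measure where they stand.

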